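Counter-hold the hidden bolt head behind the cutter bracket

TASK

The power nut runner is slowly dragging the brass hex bolt head round behind the bracket of the chocolate cutter. First take away the palette knife that lies across the gap and lay it down flat, wholly inside the white tray; then reach down through the gap behind the bracket plate, pinch the hex head centrally between the fingers and stop it from turning. Finish while still gripping it firmly so that it stands still, and leave the torch, the chocolate frame and the spray can where they are.

Things in the scene. Friction and masses are not known exactly. Their poses are not given: they have to be found in the camera images.
- bracket: Fixed bracket, mm. Origin: on the table under mid-gap; x (away from the robot, yaw up to 0.35 rad) is the bolt's direction, z up. Aluminium front plate x -33 to -27 and clear guard x 27 to 33, both y -40 to 40, tops at z 120; the 54 gap between is open above and at both sides. Yellow nut runner before the front plate: x -150 to -47, 42 thick, top z 111. Base plate 12 high, x -180 to 40.
- bolt_head (a point): Centre of the brass hex bolt head in the gap: at x -2, y 0, z 90 mm of the bracket (30 mm below the plate tops). 24 mm across flats, 27.7 across corners, 20 long along the bracket's x; behind it a 20 mm round collar runs to the front plate. At the start the knife lies above it; from the far side it is seen through the clear guard.
- bolt (a joint): Turn of the bolt head about the bracket's x axis (right-handed), rad. At 0 two of the six flats face the bracket's +y and -y; flats repeat every 1.047 rad. Starts at -0.5 to 0.5 and grows by itself at about 0.05 rad/s while nobody holds it: a steady 0.06 N m against thick damping. A firm pinch on two flats stops it; one some degrees askew pulls it square.
- knife: Palette knife, loose, 60 to 110 g, flat across the tops of the plates over the bolt head. Origin: underside, at the balance point, near mid-gap; x along the knife to the blade tip, z up. Black handle 22 wide (y), 18 high (z 0 to 18), x -65 to 35; steel blade 28 wide, z 7.5 to 10.5, x 47 to 136 (mm). Grasp the handle across y at the origin.
- knife_tip (a point): Tip of the knife's blade, 136 mm from the knife's origin.
- knife_handle_end (a point): Butt of the knife's handle, 65 mm behind the knife's origin.
- tray: White shallow tray, fixed to the table. Origin: centre of its underside. Outside 270 (x) by 150 (y) by 14 high, walls and floor 5 thick. The knife's x range of -65 to 136 fits along the tray's x, either way round. All mm.
- torch: Black kitchen torch, upright on a 60 mm foot, 111 mm high, with a nozzle 56 mm to its side; loose bystander. Origin: centre of the underside.
- frame: Dark chocolate frame, 130 x 130 mm, 14 mm high with two posts 84 mm high; loose bystander. Origin: centre of the underside.
- spray: Aluminium spray can with blue cap, 52 mm in diameter, 120 mm high, upright; loose bystander. Origin: centre of the underside.
Mind the look-alikes: they are no part of the job. What is shaped like the knife but blue, purple or red is not meant.

How it is judged:
By the outcome, as a careful person would: the job done as asked, in the order asked, and still so for the second after the job is handed in, while the arm keeps its last pose, push and grip.
It also fails if it takes over 48 s, if anything falls off the work surface, if the arm or the gripper's body presses on something with over 40 N, if the wrist force passes 120 N, or if a joint passes its speed limit or range.

ROBOT

A 7-joint arm with a two-finger parallel gripper is mounted at the origin on the work surface. World frame = base frame: x ahead of the robot, y to its left, z up, the work surface at z = 0. Lengths are in mm, angles in rad, forces in N, time in s.
With the tool pointing down it reaches from about 425 to 800 mm from the base axis. Payload 8.3 kg.
Tool frame: the origin (TCP) lies between the finger pads; the fingertips stand 19 mm ahead of it and the grasp point (between the pads) is the TCP (ctrl.tip_reach is the distance from the TCP to the fingertips, in mm); z points along the fingers, y is the line along which they close (so a half turn about z gives the same grasp; the last joint's range is limited). The gripper opens to 85 mm and grips with 20 to 120 N. Pads are 22 mm wide; open, the fingers measure 114 mm over their backs; the gripper's body (76 mm by 85 mm) begins 54 mm behind the grasp point. The pads swing forward as they close: fully open they stand 13 mm farther back than shut.
Start: joints at [-1.354, 0.383, 0.016, 1.37, -0.006, 1.388, -0.046], TCP at [172.551, 600.692, 250.279] pointing down, gripper open.
Joint ranges: [-2.95, 2.95], [-0.25, 2.06], [-1.52, 1.56], [0.18, 2.33], [-1.44, 4.58], [0.02, 2.06], [-3.01, 3.01]. Speed limits (rad/s): [2.39, 2.39, 3.01, 3.01, 3.14, 3.14, 3.14].

INTERFACE

Orientations are given as a 3x3 rotation matrix whose columns are the frame's x, y, z axes.
In Python, from cell import status, cams, workorder, ctrl gives the robot as it stands. The module is installed in compiled form; this text tells all that it offers.
- The arm moves only by the shell command python3 -m crank 'ROWS' [FORCE]. ROWS is text: rows parted by semicolons, each of 7 numbers parted by spaces: the shift along the tool's x, y, z in mm, then the turn, a rotation vector about the tool's x, y, z in rad, then the opening in per cent of the stroke, from 0 (shut) to 100 (fully open). A call has 1 to 20 rows; each row is the pose to reach, as a shift and turn from the pose commanded when the call began, along the tool's axes at that moment; what a row does not reach only later rows make up. A row lasts 1/10 s, in which the tool goes at most 50 mm and 8.59 degrees, less where a joint would pass 70% of its speed; a pose out of reach is approached as far as the arm can. A call with a gripper value outside its range is refused whole. The fingers move at their own pace and stop on an object; FORCE is the grip in N (left out, the last holds). Time passes only in rows, so rows that repeat a pose let the fingers close. It gives the time, the measured TCP pose, the force, the opening and the grip force at its end, in the units of the state.
- status.read_state(): the state, without advancing time (a new reading comes with each control period).
- cams.get_image(name): name is "side" or "top"; returns a dict with "image" (480x640x3 uint8, red, green, blue), "K" (3x3 intrinsics, pixels), "cam_to_world" (4x4, takes a point from camera to world coordinates). Camera axes: x right, y up, looking along -z (the intrinsics and any distortion apply to the point x, -y, -z); pixel columns grow to the right and rows downward; lengths in mm; the calibration is good to about 2 mm. A picture is of the moment at which its call begins. There is no depth.
- workorder.finish_job(): hands the job in; it is judged then, once.
Trained networks look in a picture, given as the dict that the camera call returned (one of the last four; its "shot" number tells which), for a name from the list of things; names that differ only in an ending like _2 or _b are one class to them, and where a whole thing is asked for, a point or a joint stands for the part that bears it (a point fixed in the world has none). Each returns a list of dicts, best first, with "score" (0 to 1); they miss things now and then, are a little off and sometimes report something else, mostly with a low value. They report only what shows in the picture. A call takes as long as a camera call. They do not tell look-alikes from the thing itself.
- cams.search_frame(picture, name): "centre" ([x, y, z] in mm, in world coordinates, good to about 4 mm: the middle of the surface that is visible of it).
- cams.trace(picture, name): "mask" (480x640 bool, what is visible of it).
The state is a dict: "time_s": time; "joint_pos": joint angles; "joint_vel": joint speeds; "effort": joint torques, N m; "tool_pos": TCP position; "eef_rot": TCP orientation; "force": force on the tool from outside, world axes, zero at the start; "wrist_torque": the same for the moment, N m; "gripper_width": finger opening in mm; "finger_force": force on a finger pad.
Only numpy, scipy, OpenCV 4.12 (cv2) and the standard library are available. Lean on these libraries where they do the work, as an engineer would, in place of code of your own. Each camera call takes 0.05 s, during which the arm holds its last target. There are 200 camera calls.

## Working session

There is one attempt and no reset: what is moved stays moved. The work goes in short steps, Python scripts to look and compute and a shell command to move; the robot and the scene stay as the last step left them, time stands still between calls to the robot, and variables do not carry over. Pictures are saved under pics/ and viewed, at most 10 in all, crops included, and the job is handed in when it is done.

```bash
mkdir -p pics; cat > h.py <<'E'
import numpy as np, cv2
from cell import status, cams, workorder, ctrl
def ray(p,uv):
    K=np.array(p["K"]);T=np.array(p["cam_to_world"])
    x=(uv[0]-K[0,2])/K[0,0];y=(uv[1]-K[1,2])/K[1,1]
    d=T[:3,:3]@np.array([x,-y,-1.]);return T[:3,3],d
def onz(p,uv,z):
    o,d=ray(p,uv);return o+d*(z-o[2])/d[2]
def proj(p,P):
    K=np.array(p["K"]);T=np.array(p["cam_to_world"])
    c=T[:3,:3].T@(np.array(P,float)-T[:3,3]);return np.array([K[0,0]*c[0]/-c[2]+K[0,2],K[1,1]*-c[1]/-c[2]+K[1,2]])
def save(p,n): cv2.imwrite("pics/"+n,p["image"][:,:,::-1])
E
python3 - <<'E'
from h import *
np.set_printoptions(precision=2,suppress=True)
s=status.read_state();print(s["time_s"],s["tool_pos"],np.array(s["eef_rot"]),s["gripper_width"])
for c in("top","side"):
    p=cams.get_image(c);save(p,c+"0.png");print(c,[k for k in p],np.array(p["K"]),np.array(p["cam_to_world"]))
    for n in("bracket","bolt_head","knife","knife_tip","knife_handle_end","tray","torch","frame","spray"):
        print(n,[(np.round(r["centre"]),round(r["score"],2)) for r in cams.search_frame(p,n)[:4]])
E
```

```text
0.0 [172.41 600.27 249.26] [[-0.96  0.28 -0.  ]
 [ 0.28  0.96 -0.  ]
 [-0.   -0.   -1.  ]] 85.31876314032534
top ['image', 'K', 'cam_to_world', 'shot'] [[481.95   0.   322.67]
 [  0.   481.95 243.12]
 [  0.     0.     1.  ]] [[  -0.02    0.99   -0.11  395.74]
 [  -1.     -0.02   -0.03   -0.35]
 [  -0.03    0.11    0.99 1217.05]
 [   0.      0.      0.      1.  ]]
bracket [(array([ 482., -172.,   12.]), 0.87)]
bolt_head []
knife [(array([ 608., -185.,  135.]), 0.97), (array([339.,   1.,   8.]), 0.93)]
knife_tip [(array([ 328., -351.,   12.]), 0.85), (array([ 605., -180.,  130.]), 0.79), (array([274., 276.,   9.]), 0.71), (array([337.,   2.,   9.]), 0.69)]
knife_handle_end [(array([ 608., -184.,  131.]), 0.7), (array([ 327., -352.,   14.]), 0.68), (array([277., 274.,   8.]), 0.68), (array([341.,  -0.,   8.]), 0.58)]
tray [(array([ 576., -409.,   93.]), 0.67), (array([566., 216.,   2.]), 0.56)]
torch [(array([490., 414.,  90.]), 0.91)]
frame [(array([769.,  29.,   9.]), 0.78), (array([492., 412.,  90.]), 0.54), (array([ 603., -182.,  129.]), 0.46)]
spray [(array([ 574., -411.,   94.]), 
[... 453 characters left out ...]
86., 250.,   5.]), 0.6), (array([ 592., -184.,  132.]), 0.59), (array([337., -23.,  16.]), 0.56)]
knife_tip [(array([ 591., -187.,  132.]), 0.75), (array([282., 248.,  10.]), 0.75), (array([ 332., -362.,   17.]), 0.63), (array([339., -21.,  14.]), 0.56)]
knife_handle_end [(array([ 335., -361.,   10.]), 0.91), (array([338., -25.,  16.]), 0.86), (array([ 593., -190.,  133.]), 0.67), (array([279., 245.,  10.]), 0.6)]
tray [(array([ 566., -441.,   80.]), 0.75), (array([556., 208.,   5.]), 0.72), (array([ 561., -194.,  100.]), 0.37)]
torch [(array([488., 414.,  44.]), 0.58)]
frame [(array([783.,  20.,  12.]), 0.8)]
spray [(array([ 570., -440.,   80.]), 0.93), (array([ 563., -194.,  101.]), 0.52)]
```

View pics/top0.png

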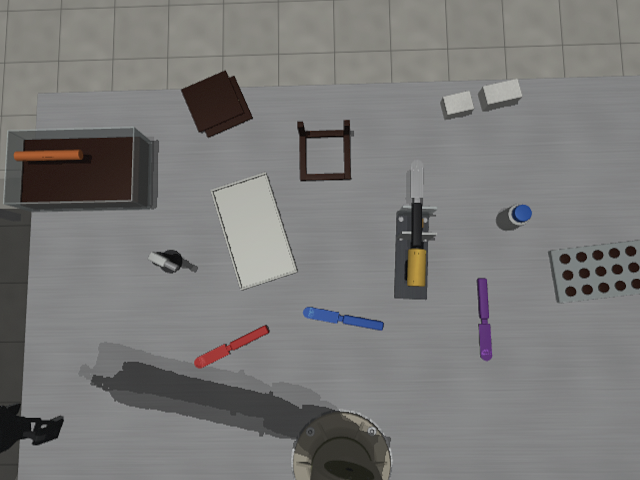

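View pics/side0.png

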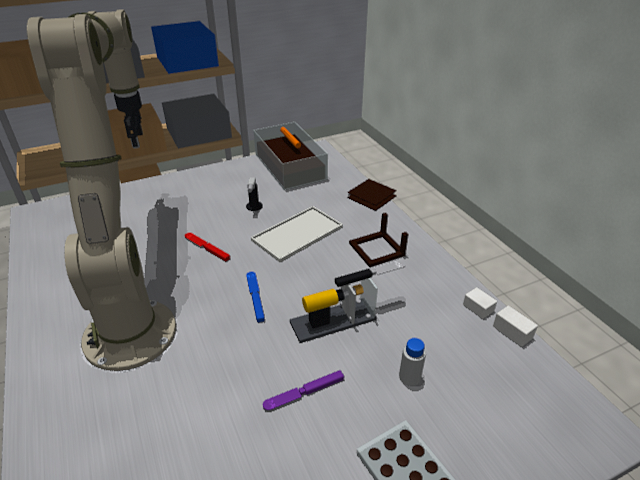

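Top view: black/steel knife from tip (417,162) down over the bracket to the handle near (416,248). Tray corners are at (213,191), (267,174), (297,270), (243,289). Red, blue and purple knives are decoys. Next I measure the knife and bracket.

```bash
python3 - <<'E'
from h import *
np.set_printoptions(precision=1,suppress=True)
p=cams.get_image("top")
im=p["image"]; c=cv2.resize(im[140:310,370:470],None,fx=4.7/1.35,fy=4.7/1.35,interpolation=cv2.INTER_CUBIC);cv2.imwrite("pics/crop1.png",c[:,:,::-1])
for n in("knife","bracket"):
    for r in cams.trace(p,n)[:2]:
        m=r["mask"];y,x=np.nonzero(m);print(n,r["score"],x.min(),x.max(),y.min(),y.max(),m.sum())
        if abs(x.mean()-417)<25: print(cv2.minAreaRect(np.c_[x,y].astype(np.float32)), cv2.fitLine(np.c_[x,y].astype(np.float32),2,0,.01,.01).ravel())
print("tray",[onz(p,q,14) for q in((213,191),(267,174),(297,270),(243,289))])
print("knife tip,",onz(p,(417,161),130),"handle",onz(p,(417,203),138),onz(p,(416,248),138))
# yellow body
hsv=cv2.cvtColor(im,cv2.COLOR_RGB2HSV);m=cv2.inRange(hsv,(15,120,80),(35,255,255));y,x=np.nonzero(m);k=(x>380)&(x<450);print("yel",cv2.minAreaRect(np.c_[x,y][k].astype(np.float32)),cv2.fitLine(np.c_[x,y][k].astype(np.float32),2,0,.01,.01).ravel())
E
```

```text
knife 0.98 410 422 160 246 974
((416.0, 203.0), (86.0, 12.0), 90.0) [  0.   -1.  416.2 202.1]
knife 0.86 477 491 278 360 904
bracket 0.71 394 436 206 299 2681
((415.1577453613281, 252.63697814941406), (40.57069396972656, 92.93040466308594), 1.6846843957901) [  0.   -1.  411.2 256.1]
bracket 0.18 298 350 120 181 1167
tray [array([668.7, 316.8,  14. ]), array([709.7, 177.7,  14. ]), array([462.3, 103.2,  14. ]), array([417.3, 239.1,  14. ])]
knife tip, [ 701.3 -185.8  130. ] handle [ 601.8 -180.8  138. ] [ 499.7 -174.7  138. ]
yel ((416.8123474121094, 252.06710815429688), (17.765596389770508, 66.47294616699219), 2.12109637260437) [  0.1  -1.  416.2 266.5]
```

View pics/crop1.png

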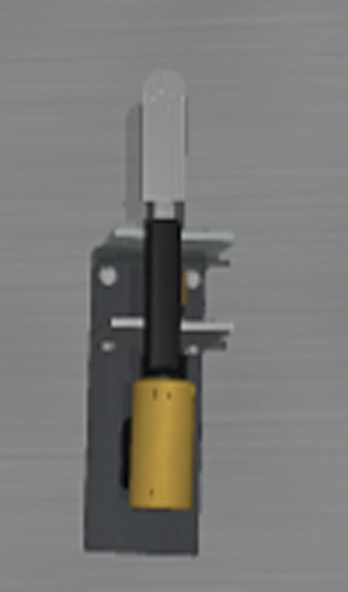

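The crop shows the handle spanning px rows 203–248 at column ≈417, the front plate's top edge from (402,233) to (437,234), and the guard's from (403,207) to (437,208). I turn these into a bracket pose.

```bash
python3 - <<'E'
from h import *
np.set_printoptions(precision=1,suppress=True)
p=cams.get_image("top");q=lambda a,b,z:onz(p,(370+a/3.481-.0,140+b/3.481),z)
w=lambda a,b:(b-a,round(float(np.arctan2((b-a)[1],(b-a)[0])),3),np.linalg.norm(b-a))
FL,FR,GL,GR=q(112,325,120),q(232,328,120),q(115,234,120),q(232,237,120)
print("plates",FL,FR,GL,GR,w(FR,FL),w(GR,GL),(FL+FR+GL+GR)/4)
a,b,c,d=q(85,550,12),q(197,554,12),q(95,262,12),q(207,340,12);print("base",a,b,c,w(a,c),w(b,d),w(b,a))
h0,h1=q(163,376,138),q(163.5,218,138);print("handle",h0,h1,w(h0,h1));t=q(165,68,130.5);print("tip",t,w(q(162.5,376,130),t))
for wth in((145,181,300),): print(w(q(wth[0],wth[2],138),q(wth[1],wth[2],138)))
s=cams.get_image("side");c=cv2.resize(s["image"][240:350,280:420],None,fx=5,fy=5,interpolation=cv2.INTER_CUBIC);cv2.imwrite("pics/crop2.png",c[:,:,::-1])
E
```

```text
plates [ 535.7 -147.5  120. ] [ 532.1 -225.5  120. ] [ 596.1 -151.5  120. ] [ 592.4 -228.1  120. ] (array([ 3.6, 78. ,  0. ]), 1.525, np.float64(78.1239487858473)) (array([ 3.7, 76.5,  0. ]), 1.522, np.float64(76.62240966511536)) [ 564.1 -188.2  120. ]
base [ 388.7 -137.3   12. ] [ 384.6 -216.3   12. ] [ 595.6 -151.3   12. ] (array([206.9, -14. ,   0. ]), -0.067, np.float64(207.39387705318484)) (array([152.5, -13.2,   0. ]), -0.087, np.float64(153.11569249911412)) (array([ 4.1, 78.9,  0. ]), 1.519, np.float64(79.04112540908018))
handle [ 499.7 -176.5  138. ] [ 602.7 -180.7  138. ] (array([103. ,  -4.2,   0. ]), -0.041, np.float64(103.08416317298094))
tip [ 704.6 -186.8  130.5] (array([204.1,  -9.3,   0.5]), -0.045, np.float64(204.32401915550875))
(array([ -0.5, -23.1,   0. ]), -1.592, np.float64(23.103412787815543))
```

View pics/crop2.png

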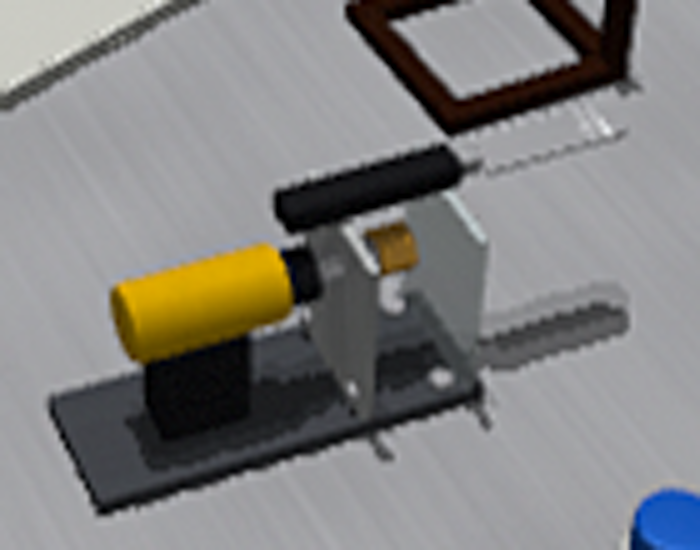

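Side crop: the brass head sits between the plate and the guard under the handle, at about crop (390,245), with nothing else in the gap. Estimates:
- **Bracket:** origin ≈ (565,-187.5), yaw -0.055.
- **Knife:** origin ≈ (567,-179.5), yaw -0.043.
- **Tray:** centre ≈ (564.5,209), yaw 0.297.

```bash
cat >> h.py <<'E'
from scipy.spatial.transform import Rotation as Ro
def go(P,yaw,tilt=0):
    "row to reach world P, closing axis perpendicular to yaw, rolled by tilt about the yaw direction"
    s=status.read_state();R=np.array(s["eef_rot"]);d=R.T@(np.array(P,float)-s["tool_pos"])
    best=None
    for k in(0,np.pi):
        T=(Ro.from_euler('z',yaw+k)*Ro.from_euler('x',(1 if k==0 else -1)*tilt)*Ro.from_euler('x',np.pi)).as_matrix()
        v=Ro.from_matrix(R.T@T).as_rotvec()
        if best is None or np.linalg.norm(v)<np.linalg.norm(best):best=v
    print("row",np.round(d,1),np.round(best,3),"t",s["time_s"],"pos",np.round(s["tool_pos"],1),"w",round(s["gripper_width"],1),"q",np.round(s["joint_pos"],2))
E
python3 -c "
from h import *
go((500,250,250),.15);go((567,-179.5,230),-.043);go((567,-179.5,155),-.043)"
```

```text
row [-4.115e+02 -2.466e+02  3.000e-01] [-0.   -0.   -0.43] t 1.25 pos [172.6 600.7 250.3] w 85.5 q [-1.35  0.38  0.02  1.37 -0.01  1.39 -0.05]
row [-594.6 -640.9   20.3] [-0.    -0.    -0.237] t 1.25 pos [172.6 600.7 250.3] w 85.5 q [-1.35  0.38  0.02  1.37 -0.01  1.39 -0.05]
row [-594.6 -640.9   95.3] [-0.    -0.    -0.237] t 1.25 pos [172.6 600.7 250.3] w 85.5 q [-1.35  0.38  0.02  1.37 -0.01  1.39 -0.05]
```

```bash
python3 -m crank '-412 -247 0 0 0 -.43 60;-412 -247 0 0 0 -.43 60;-412 -247 0 0 0 -.43 60;-412 -247 0 0 0 -.43 60;-412 -247 0 0 0 -.43 60;-412 -247 0 0 0 -.43 60;-412 -247 0 0 0 -.43 60;-412 -247 0 0 0 -.43 60;-412 -247 0 0 0 -.43 60;-595 -641 20 0 0 -.237 60;-595 -641 20 0 0 -.237 60;-595 -641 20 0 0 -.237 60;-595 -641 20 0 0 -.237 60;-595 -641 20 0 0 -.237 60;-595 -641 20 0 0 -.237 60;-595 -641 20 0 0 -.237 60;-595 -641 20 0 0 -.237 60;-595 -641 20 0 0 -.237 60;-595 -641 20 0 0 -.237 60;-595 -641 20 0 0 -.237 60' 40; python3 -c "
from h import *
go((567,-179.5,165),-.043);go((567,-179.5,140),-.043)"
```

```text
time_s: 3.25
tool_pos: [566.8, -182.8, 230.0]
eef_rot: [[-0.999, 0.048, -0.001], [0.048, 0.999, -0.001], [0.001, -0.001, -1.0]]
force: [-0.4, 0.4, -0.1]
gripper_width: 51.4
finger_force: 0.0
row [-0.   3.4 65. ] [-0.001 -0.001 -0.005] t 3.25 pos [ 566.8 -182.8  230. ] w 51.4 q [-0.15  0.36  0.53  1.51 -0.18  1.33  1.93]
row [-0.1  3.4 90. ] [-0.001 -0.001 -0.005] t 3.25 pos [ 566.8 -182.8  230. ] w 51.4 q [-0.15  0.36  0.53  1.51 -0.18  1.33  1.93]
```

```bash
python3 -m crank '0 3 40 0 0 0 60;0 3 70 0 0 0 60;0 3 90 0 0 0 60;0 3 90 0 0 0 60;0 3 90 0 0 0 60' 40; python3 -c "
from h import *
go((567,-179.5,140),-.043);save(cams.get_image('side'),'s1.png')
p=cams.get_image('side');cv2.imwrite('pics/s1.png',cv2.resize(p['image'][170:350,260:460],None,fx=3.3,fy=3.3,interpolation=cv2.INTER_CUBIC)[:,:,::-1])"
```

```text
time_s: 3.75
tool_pos: [568.0, -175.0, 140.9]
eef_rot: [[-0.999, 0.041, 0.0], [0.041, 0.999, 0.001], [-0.0, 0.001, -1.0]]
force: [0.1, -0.5, 0.3]
gripper_width: 51.4
finger_force: 0.0
row [ 0.8 -4.5  0.9] [0.001 0.    0.002] t 3.75 pos [ 568.  -175.   140.9] w 51.4 q [-0.14  0.42  0.51  1.63 -0.22  1.15  1.95]
```

View pics/s1.png

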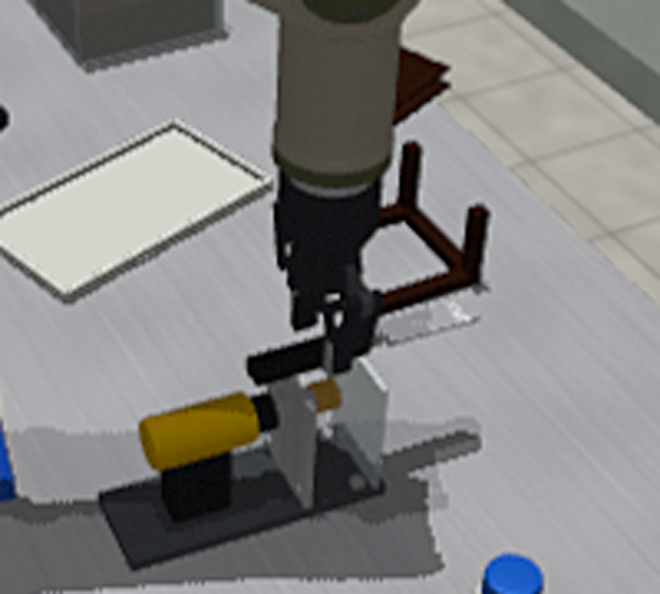

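The open fingers straddle the handle between the plates, with the near finger at crop (345,345). I centre, lower slightly and close.

```bash
python3 -m crank '1 -4 3 0 0 0 60;1 -4 3 0 0 0 0;1 -4 3 0 0 0 0;1 -4 3 0 0 0 0;1 -4 3 0 0 0 0;1 -4 3 0 0 0 0;1 -4 3 0 0 0 0' 60; python3 -c "
from h import *
go((567,-179.5,230),-.043)"
```

```text
time_s: 4.55
tool_pos: [566.6, -180.9, 137.9]
eef_rot: [[-0.999, 0.043, 0.001], [0.043, 0.999, -0.0], [-0.001, -0.0, -1.0]]
force: [-0.3, -0.6, 6.6]
gripper_width: 21.0
finger_force: 59.3
row [ -0.4   1.4 -92.1] [-0.     0.001  0.   ] t 4.55 pos [ 566.6 -180.9  137.9] w 21.0 q [-0.13  0.43  0.51  1.63 -0.22  1.14  1.96]
```

```bash
python3 -m crank '0 0 -40 0 0 0 0;0 0 -70 0 0 0 0;0 0 -70 0 0 0 0'; python3 -c "
from h import *
go((530.5,199,170),.297);go((530.5,199,60),.297)"
```

```text
time_s: 4.85
tool_pos: [568.4, -181.6, 211.7]
eef_rot: [[-0.999, 0.043, 0.007], [0.043, 0.999, -0.002], [-0.007, -0.001, -1.0]]
force: [0.6, -1.0, -0.9]
gripper_width: 20.9
finger_force: 58.9
row [ 54.5 378.7  40.9] [-0.002  0.007 -0.34 ] t 4.85 pos [ 568.4 -181.6  211.7] w 20.9 q [-0.15  0.36  0.53  1.54 -0.19  1.28  1.93]
row [ 55.3 378.8 150.9] [-0.002  0.007 -0.34 ] t 4.85 pos [ 568.4 -181.6  211.7] w 20.9 q [-0.15  0.36  0.53  1.54 -0.19  1.28  1.93]
```

```bash
python3 -m crank '54 379 0 0 0 -.34 0;54 379 0 0 0 -.34 0;54 379 0 0 0 -.34 0;54 379 0 0 0 -.34 0;54 379 0 0 0 -.34 0;54 379 0 0 0 -.34 0;54 379 20 0 0 -.34 0;54 379 60 0 0 -.34 0;54 379 100 0 0 -.34 0;54 379 148 0 0 -.34 0;54 379 148 0 0 -.34 0;54 379 148 0 0 -.34 0'; python3 -c "
from h import *
go((530.5,199,25),.297)
p=cams.get_image('side');cv2.imwrite('pics/s2.png',cv2.resize(p['image'][150:330,220:440],None,fx=3.3,fy=3.3,interpolation=cv2.INTER_CUBIC)[:,:,::-1])"
```

```text
time_s: 6.05
tool_pos: [528.1, 199.7, 59.1]
eef_rot: [[-0.956, -0.292, -0.002], [-0.292, 0.956, -0.001], [0.003, -0.001, -1.0]]
force: [1.0, -0.4, 0.2]
gripper_width: 20.7
finger_force: 59.0
row [-2.1 -1.3 34.1] [-0.001 -0.003 -0.   ] t 6.05 pos [528.1 199.7  59.1] w 20.7 q [-0.62  0.43  0.25  1.77 -0.13  0.96  1.55]
```

View pics/s2.png

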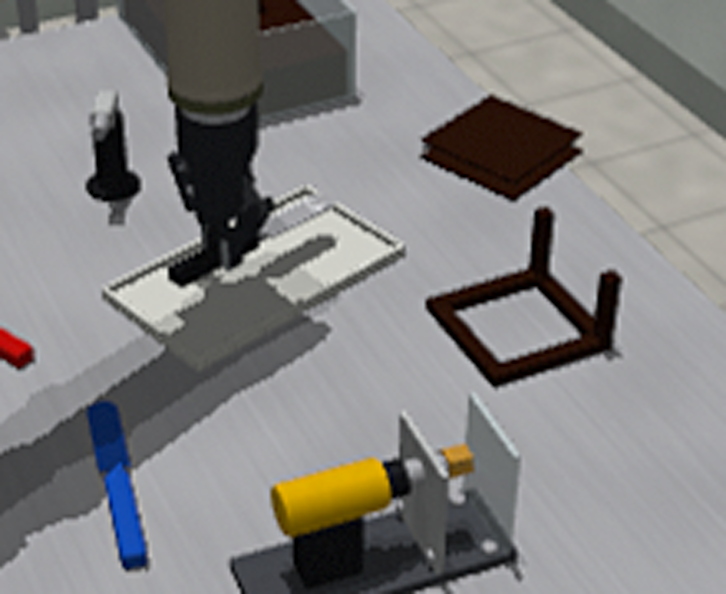

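The knife is held level over the tray (handle at crop (195,265), blade tip near (320,195)) and the bolt head is now clear. I lower it.

```bash
python3 -m crank '-2 -1 20 0 0 0 0;-2 -1 32 0 0 0 0;-2 -1 35 0 0 0 0;-2 -1 35 0 0 0 0;-2 -1 35 0 0 0 0'; python3 -c "
from h import *
go((530.5,199,24),.297)"
```

```text
time_s: 6.6
tool_pos: [531.4, 200.2, 25.4]
eef_rot: [[-0.956, -0.293, 0.001], [-0.293, 0.956, 0.001], [-0.001, 0.0, -1.0]]
force: [0.8, -0.6, -0.6]
gripper_width: 20.9
finger_force: 59.0
row [ 1.2 -0.9  1.4] [0.    0.001 0.   ] t 6.6 pos [531.4 200.2  25.4] w 20.9 q [-0.61  0.48  0.24  1.79 -0.15  0.89  1.57]
```

```bash
python3 -m crank '0 0 2 0 0 0 0;0 0 2 0 0 0 0;0 0 2 0 0 0 25;0 0 1 0 0 0 45;0 0 0 0 0 0 50;0 0 -20 0 0 0 50;0 0 -60 0 0 0 50;0 0 -110 0 0 0 50;0 0 -150 0 0 0 50;0 0 -150 0 0 0 50'; python3 -c "
from h import *
go((565,-187,230),-.055)
p=cams.get_image('side');cv2.imwrite('pics/s3.png',cv2.resize(p['image'][180:350,220:420],None,fx=3.4,fy=3.4,interpolation=cv2.INTER_CUBIC)[:,:,::-1])"
```

```text
time_s: 7.6
tool_pos: [534.1, 201.0, 181.1]
eef_rot: [[-0.956, -0.293, 0.01], [-0.293, 0.956, 0.005], [-0.011, 0.002, -1.0]]
force: [1.0, -0.1, -0.3]
gripper_width: 42.8
finger_force: 0.0
row [  83.5 -380.   -50.5] [0.004 0.011 0.352] t 7.6 pos [534.1 201.  181.1] w 42.8 q [-0.64  0.31  0.28  1.65 -0.09  1.19  1.52]
```

View pics/s3.png

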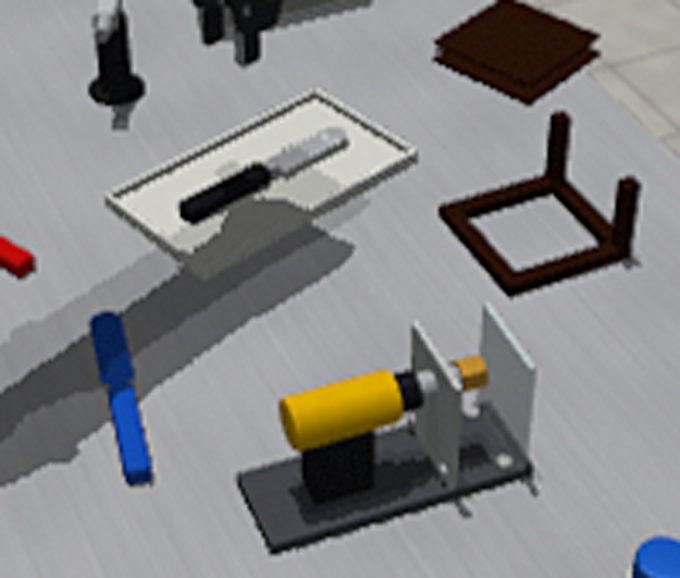

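The knife lies flat wholly inside the tray, from handle (185,210) to tip (345,135). The bolt head stands free at (470,372). Next I read its turn from close crops.

```bash
python3 - <<'E'
from h import *
out=[]
Ro_=Ro.from_euler('z',-.055);O=np.array([565,-187.5,0])
for c in("top","side"):
    p=cams.get_image(c);np.save(c+".npy",p["image"]);import pickle;pickle.dump({k:np.array(p[k]) for k in("K","cam_to_world")},open(c+".pkl","wb"))
    uv=proj(p,O+Ro_.apply([-2,0,90]));print(c,uv,[(np.round(r["centre"]),round(r["score"],2)) for r in cams.search_frame(p,"bolt_head")[:2]])
    print([np.round(proj(p,O+Ro_.apply([a,b,120])),1) for a in(-33,33) for b in(-40,40)])
    u,v=np.round(uv).astype(int);out.append(cv2.resize(p["image"][v-14:v+14,u-18:u+18],None,fx=11,fy=11,interpolation=cv2.INTER_NEAREST))
cv2.imwrite("pics/bolt1.png",np.hstack(out)[:,:,::-1]);print(status.read_state()["time_s"])
E
```

```text
top [417.17160372 223.12122178] [(array([ 561., -190.,  100.]), 0.65)]
[array([436.7, 235.2]), array([401.4, 234. ]), array([437.1, 206.6]), array([402. , 205.5])]
side [355.99639144 289.09371668] [(array([ 561., -196.,   97.]), 0.61)]
[array([352.3, 293.8]), array([339.1, 273.9]), array([376. , 286.9]), array([361.9, 267.7])]
7.85
```

View pics/bolt1.png

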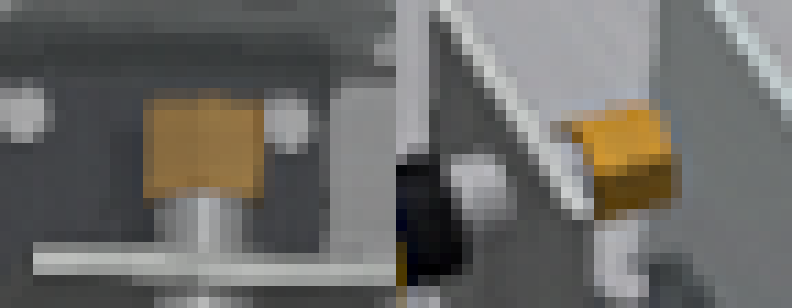

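Both crops show the head clear: in the top view it spans px cols 412–423, and the side view shows one bright and one darker flat meeting in a ridge. I fit its turn and offset to both images with a small rendered model.

```bash
cat > fit.py <<'E'
from h import *
import pickle,sys
S=8;Rb=Ro.from_euler('z',-.055)
def pts(p,O,L,u0,v0): return np.array([(proj(p,O+Rb.apply(l))-[u0-.5,v0-.5])*S for l in L]).astype(np.int32)
def labels(p,O,phi,u0,v0,w,h):
    im=np.zeros((h*S,w*S),np.uint8);cam=Rb.inv().apply(np.array(p["cam_to_world"])[:3,3]-O)
    a=phi+np.pi/6+np.arange(6)*np.pi/3;ring=lambda x,r,a:[(x,r*np.cos(t),90+r*np.sin(t)) for t in a]
    A,B=ring(-12,13.86,a),ring(8,13.86,a)
    for i in range(6):
        m=a[i]+np.pi/6;n=np.array([0,np.cos(m),np.sin(m)]);j=(i+1)%6
        if n@(cam-np.array(A[i]))>0: cv2.fillConvexPoly(im,pts(p,O,[A[i],A[j],B[j],B[i]],u0,v0),i+1)
    if cam[0]<-12: cv2.fillConvexPoly(im,pts(p,O,A,u0,v0),7)
    if cam[0]<-12 or 1:
        t=np.arange(24)*np.pi/12;q=pts(p,O,ring(-12,10,t)+ring(-27,10,t),u0,v0);cv2.fillConvexPoly(im,cv2.convexHull(q),0)
    return im
def run(data):
    ims=[]
    for p in data:
        O=np.array([565,-187.5,0]);u,v=np.round(proj(p,O+Rb.apply([-2,0,90]))).astype(int)
        u0,v0,w,h=u-14,v-13,30,26;c=p["image"][v0:v0+h,u0:u0+w].astype(float)
        br=np.clip((c[...,0]-c[...,2]-20)/60,0,1);ims.append((p,u0,v0,w,h,c[...,:2].mean(2),br))
    def cost(P):
        e=0
        for k,(p,u0,v0,w,h,g,br) in enumerate(ims):
            off=P[1:3] if k==0 else P[3:5]
            L=labels(p,np.array([565,-187.5,0])+[off[0],off[1],0],P[0],u0,v0,w,h)
            W=np.array([cv2.resize((L==i).astype(np.float32),(w,h),interpolation=cv2.INTER_AREA).ravel() for i in range(1,8)]).T
            W=W[:,W.sum(0)>.5];m=W.sum(1);e+=((m-br.ravel())**2).sum()
            k=m>.95;x,_,_,_=np.linalg.lstsq(W[k],g.ravel()[k],rcond=None);e+=(((W[k]@x-g.ravel()[k])/25)**2).sum()
        return e
    from scipy.optimize import minimize
    res=[]
    for phi in np.arange(-.52,.52,.0873):
        r=minimize(lambda q:cost([phi,*q]),[2,0,2,0],method="Nelder-Mead",options=dict(maxfev=90,initial_simplex=np.array([2,0,2,0])+np.vstack([np.zeros(4),3*np.eye(4)])))
        res.append((r.fun,phi,r.x))
    for f,ph,x in res: print(round(f,1),round(np.degrees(ph)),np.round(x,1))
E
python3 - <<'E'
from fit import *
D=[]
for c in("top","side"):
    d=pickle.load(open(c+".pkl","rb"));d["image"]=np.load(c+".npy");D.append(d)
run(D)
E
```

```text
110.8 -30 [1.7 0.1 4.8 0.1]
55.8 -25 [ 1.2  1.3  3.6 -6.5]
35.4 -20 [ 1.3  1.4  2.4 -5.2]
21.1 -15 [ 1.2 -0.4  2.2 -3.7]
15.8 -10 [ 1.3  0.2  3.2 -2.3]
19.2 -5 [ 1.   0.8  3.2 -1. ]
25.8 0 [0.9 1.2 3.4 0.1]
36.0 5 [1.4 0.4 3.6 1.2]
42.5 10 [1.8 0.4 4.4 2.7]
54.4 15 [ 1.6 -0.   4.3  3.9]
57.3 20 [0.9 0.4 5.4 6. ]
115.4 25 [ 1.9  0.5  4.4 -0.1]
```

Best fit at t≈7.8 is a turn of about -9°, growing about 3°/s, so it will be square at about t≈11, just when I can grip with no tilt. The head is at ≈ (564.8,-187.2,90).

```bash
python3 -c "
from h import *
go((564.8,-187.2,190),-.055)"; python3 -m crank '83 -380 -30 0 0 .352 60;83 -380 -30 0 0 .352 60;83 -380 -30 0 0 .352 60;83 -380 -30 0 0 .352 60;83 -380 -30 0 0 .352 60;83 -380 -30 0 0 .352 60;83 -380 -30 0 0 .352 60;83 -380 -30 0 0 .352 60;83 -380 -30 0 0 .352 60;83 -380 -30 0 0 .352 60;83 -380 -30 0 0 .352 60;83 -380 -30 0 0 .352 60' 60; python3 -c "
from h import *
go((564.8,-187.2,140),-.055);go((564.8,-187.2,90),-.055)"
```

```text
row [  80.1 -380.1  -16.9] [-0.001 -0.003  0.352] t 7.85 pos [530.  199.7 172.7] w 42.6 q [-0.64  0.31  0.28  1.66 -0.09  1.19  1.53]
time_s: 9.05
tool_pos: [562.9, -185.7, 203.6]
eef_rot: [[-0.999, 0.052, -0.001], [0.052, 0.999, 0.001], [0.001, 0.001, -1.0]]
force: [0.8, -0.1, 0.2]
gripper_width: 51.4
finger_force: 0.0
row [-2.  -1.4 63.6] [ 0.001 -0.001  0.003] t 9.05 pos [ 562.9 -185.7  203.6] w 51.4 q [-0.14  0.37  0.53  1.55 -0.19  1.27  1.94]
row [ -2.1  -1.5 113.6] [ 0.001 -0.001  0.003] t 9.05 pos [ 562.9 -185.7  203.6] w 51.4 q [-0.14  0.37  0.53  1.55 -0.19  1.27  1.94]
```

```bash
python3 -m crank '-2 -1 40 0 0 .003 60;-2 -1 70 0 0 .003 60;-2 -1 85 0 0 .003 60;-2 -1 85 0 0 .003 60;-2 -1 85 0 0 .003 60;-2 -1 85 0 0 .003 60'; python3 - <<'E'
from fit import *
go((564.8,-187.2,90),-.055);print(np.round(status.read_state()["force"],1))
p=cams.get_image("side");cv2.imwrite("pics/s4.png",cv2.resize(p["image"][240:340,290:410],None,fx=5,fy=5,interpolation=cv2.INTER_CUBIC)[:,:,::-1])
E
```

```text
time_s: 9.65
tool_pos: [565.8, -189.0, 121.2]
eef_rot: [[-0.998, 0.057, 0.003], [0.057, 0.998, -0.001], [-0.003, -0.001, -1.0]]
force: [-0.2, -0.2, -0.1]
gripper_width: 50.8
finger_force: 0.0
row [ 1.2  1.8 31.1] [-0.001  0.003 -0.002] t 9.65 pos [ 565.8 -189.   121.2] w 50.8 q [-0.12  0.45  0.51  1.64 -0.24  1.11  1.97]
[-0.2 -0.2 -0.1]
```

View pics/s4.png

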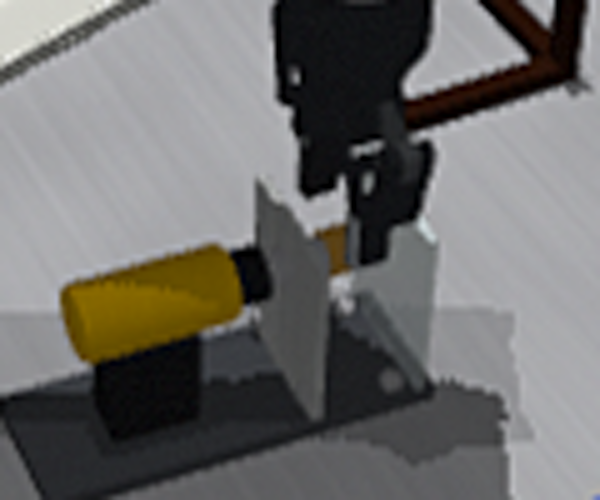

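The fingers are inside the gap, straddling the head, with the near finger at crop (370,220) just right of the brass. I descend to grip height.

```bash
python3 -m crank '1 2 20 0 0 -.002 60;1 2 31 0 0 -.002 60;1 2 31 0 0 -.002 60;1 2 31 0 0 -.002 60'; python3 - <<'E'
from h import *
go((564.8,-187.2,90),-.055);print(np.round(status.read_state()["force"],1))
E
```

```text
time_s: 10.1
tool_pos: [564.0, -186.9, 88.7]
eef_rot: [[-0.998, 0.056, 0.0], [0.056, 0.998, -0.0], [-0.0, -0.0, -1.0]]
force: [0.3, -0.1, 0.8]
gripper_width: 51.2
finger_force: 0.0
row [-0.8 -0.2 -1.3] [-0.     0.    -0.001] t 10.1 pos [ 564.  -186.9   88.7] w 51.2 q [-0.11  0.48  0.49  1.68 -0.26  1.05  1.98]
[ 0.3 -0.1  0.8]
```

```bash
python3 -m crank '-1 0 -1 0 0 0 60;-1 0 -1 0 0 0 30;-1 0 -1 0 0 0 30;-1 0 -1 0 0 0 24;-1 0 -1 0 0 0 0;-1 0 -1 0 0 0 0;-1 0 -1 0 0 0 0;-1 0 -1 0 0 0 0' 70; python3 - <<'E'
from h import *
go((564.8,-187.2,90),-.055);s=status.read_state();print(np.round(s["force"],1),np.round(s["wrist_torque"],2))
E
```

```text
time_s: 10.9
tool_pos: [565.2, -189.3, 90.6]
eef_rot: [[-0.998, 0.058, 0.002], [0.058, 0.998, -0.003], [-0.002, -0.003, -1.0]]
force: [-0.3, -5.4, 3.8]
gripper_width: 22.7
finger_force: 68.2
row [0.5 2.1 0.5] [-0.003  0.002 -0.003] t 10.9 pos [ 565.2 -189.3   90.6] w 22.7 q [-0.11  0.48  0.5   1.67 -0.25  1.05  1.98]
[-0.3 -5.4  3.8] [-1.04  0.11  0.06]
```

Width 22.7 (a 24 mm flat pair, given the knife's 22 read 21) means a square grip on two flats. I relieve the 5 N side pull, grip harder and check it holds still.

```bash
python3 -m crank '0 -2 0 0 0 0 0;0 -2 0 0 0 0 0;0 -2 0 0 0 0 0;0 -2 0 0 0 0 0;0 -2 0 0 0 0 0;0 -2 0 0 0 0 0;0 -2 0 0 0 0 0;0 -2 0 0 0 0 0' 90; python3 -m crank '0 0 0 0 0 0 0;0 0 0 0 0 0 0;0 0 0 0 0 0 0;0 0 0 0 0 0 0;0 0 0 0 0 0 0;0 0 0 0 0 0 0;0 0 0 0 0 0 0;0 0 0 0 0 0 0'; python3 - <<'E'
from h import *
s=status.read_state();print(s["time_s"],np.round(s["force"],1),np.round(s["wrist_torque"],2))
p=cams.get_image("side")
for n in("torch","frame","spray","knife"): print(n,[(np.round(r["centre"]),round(r["score"],2)) for r in cams.search_frame(p,n)[:4]])
a=cv2.resize(p["image"][240:340,290:410],None,fx=3.3,fy=3.3,interpolation=cv2.INTER_CUBIC);b=cv2.resize(p["image"][180:280,240:360],None,fx=3.3,fy=3.3,interpolation=cv2.INTER_CUBIC)
cv2.imwrite("pics/s5.png",np.hstack([a,b])[:,:,::-1])
E
```

```text
time_s: 11.7
tool_pos: [565.2, -189.3, 90.6]
eef_rot: [[-0.998, 0.056, 0.002], [0.056, 0.998, -0.0], [-0.002, -0.0, -1.0]]
force: [-2.9, -0.2, 6.5]
gripper_width: 22.4
finger_force: 88.8
time_s: 12.5
tool_pos: [565.2, -189.3, 90.6]
eef_rot: [[-0.998, 0.056, 0.002], [0.056, 0.998, -0.0], [-0.002, -0.0, -1.0]]
force: [-2.1, -0.0, 7.1]
gripper_width: 22.4
finger_force: 88.8
12.5 [-2.1 -0.   7.1] [-0.02  0.41 -0.04]
torch [(array([486., 412.,  47.]), 0.79)]
frame [(array([812., -25.,  12.]), 0.79)]
spray [(array([ 573., -442.,   85.]), 0.91)]
knife [(array([ 336., -360.,    9.]), 0.93), (array([339., -21.,  17.]), 0.9), (array([556., 206.,  18.]), 0.76), (array([283., 252.,   7.]), 0.57)]
```

View pics/s5.png

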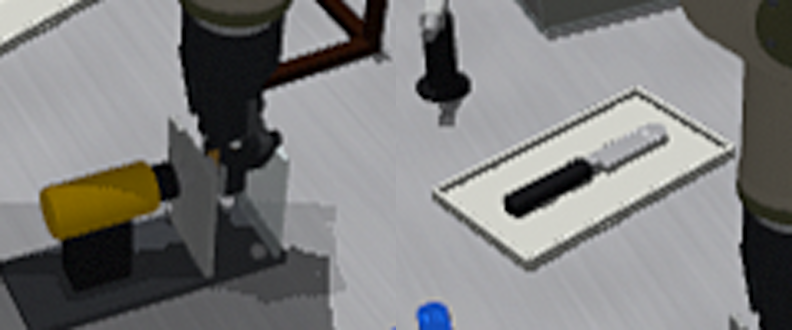

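The fingers close on the head, with brass just visible at (213,155), and the width, pose and force are steady. The knife is in the tray, the torch and spray can have not moved, and the frame is partly hidden by the arm but stands where it did. Handing in.

```bash
python3 -c "
from cell import workorder;print(workorder.finish_job())"
```

```text
the job is handed in; nothing more can be done
None
```

I laid the palette knife flat inside the white tray, then pinched the bolt head square on two flats at about 89 N; finger opening and tool pose held steady, and I handed the job in at about 12.5 s (no verdict was returned).

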